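# Lay out the carver's tools in the notched rest

### The job

Lay the bench out for carving. Lay the four carving tools in the notched tool rest in order of cutting-edge width: the V-tool in the left-hand notch as seen from the robot, the fishtail gouge in the right-hand notch, and between them the small gouge to the left of the large gouge, each with both rails under its handle and its handle towards the robot; lay the sharpening stone flat in its shallow wooden box. Do not let the tools knock against each other or the stone, and leave the oil bottle standing where it is.

Things in the scene. Friction and masses are not known exactly. Their poses are not given: they have to be found in the camera images.
- tool_rest: Fixed oak rest: two rails 12 mm thick, 256 long, 38 high, at x = 0 and 70 mm, on an 8 mm base. Origin on the bench under the middle of the front rail; x away from the robot (yaw within 0.2), y left. In each rail four 90 degree V notches, 22 mm deep, at y = 90, 30, -30, -90 mm. A tool lies across both rails, origin at about x = 42 mm (blade beyond the rear rail), axis then 33 mm above the bench.
- v_tool: Octagonal wooden handle 110 mm long, 24 mm across flats, brass ferrule, steel shank and blade: a narrow V-shaped one, 8 mm wide. 188 mm in all, 90 g. Origin on the handle's axis 70 mm from the butt, near the balance point: grip here, across the handle. x along the axis to the cutting edge, z up. Lies on the bench, axis 12 mm up, handle towards the robot (yaw within 0.2).
- small_gouge: Octagonal wooden handle 110 mm long, 24 mm across flats, brass ferrule, steel shank and blade: a straight, hollow one with parallel sides, 14 mm wide. 188 mm in all, 90 g. Origin on the handle's axis 70 mm from the butt, near the balance point: grip here, across the handle. x along the axis to the cutting edge, z up. Lies on the bench, axis 12 mm up, handle towards the robot (yaw within 0.2).
- large_gouge: Octagonal wooden handle 110 mm long, 24 mm across flats, brass ferrule, steel shank and blade: a straight, hollow one with parallel sides, 28 mm wide. 188 mm in all, 90 g. Origin on the handle's axis 70 mm from the butt, near the balance point: grip here, across the handle. x along the axis to the cutting edge, z up. Lies on the bench, axis 12 mm up, handle towards the robot (yaw within 0.2).
- fishtail_gouge: Octagonal wooden handle 110 mm long, 24 mm across flats, brass ferrule, steel shank and blade: flaring from a slim neck to a 40 mm wide edge. 188 mm in all, 90 g. Origin on the handle's axis 70 mm from the butt, near the balance point: grip here, across the handle. x along the axis to the cutting edge, z up. Lies on the bench, axis 12 mm up, handle towards the robot (yaw within 0.2).
- stone: Grey rectangular sharpening stone, 120 x 45 x 25 mm (its x, y, z), about 300 g, lying flat on the bench, its length running left to right. Origin at the centre of its underside. Grip it across its 45 mm width.
- stone_box: Shallow oak box for the stone, fixed, open above: 148 x 74 mm outside (x, y), 14 mm high, floor 8 mm above the bench, recess 136 x 61 mm, 6 mm deep; the stone stands 19 mm proud of its rim. Origin at the centre of its underside, x along its length. Lies behind the tools, its length running left to right.
- oil_bottle: Small amber bottle of honing oil with a black cap, 44 mm in diameter, 90 mm high, standing to the left of the tool rest. Origin at the centre of its underside. Leave it standing where it is.
Things that resemble listed ones, but are neither listed nor needed, are in the scene too. Of the things that look like the stone, take the one that is farthest to the robot's right at the start.

How it is judged:
By the outcome, as a careful person would: the job done as asked, in the order asked, and still so for the second after the job is handed in, with the robot touching nothing.
It also fails if it takes over 120 s, if anything falls off the work surface, if the arm or the gripper's body presses on something with over 40 N, if the wrist force passes 120 N, or if a joint passes its speed limit or range.

### The arm

A 7-joint arm with a two-finger parallel gripper is mounted at the origin on the work surface. World frame = base frame: x ahead of the robot, y to its left, z up, the work surface at z = 0. Lengths are in m, angles in rad, forces in N, time in s.
With the tool pointing down it reaches from about 0.425 to 0.925 m from the base axis. Payload 6.8 kg.
Tool frame: the origin (TCP) lies at the very end of the fingers, on their centre line; the grasp point (between the pads) lies 19 mm behind it; z points along the fingers, y is the line along which they close (so a half turn about z gives the same grasp; the last joint's range is limited). The gripper opens to 88 mm and grips with 3 to 60 N. Pads are 20 mm wide; open, the fingers measure 115 mm over their backs; the gripper's body (75 mm by 178 mm) begins 61 mm behind the grasp point.
Start: joints at [-1.305, 0.477, 0.022, 1.555, -0.011, 1.109, -0.083], TCP at [0.246, 0.628, 0.223] pointing down, gripper open.
Joint ranges: [-2.96, 2.96], [-0.34, 2.1], [-1.41, 1.46], [0.24, 2.44], [-1.37, 4.51], [0.17, 1.92], [-2.96, 2.96]. Speed limits (rad/s): [2.39, 2.39, 3.14, 3.14, 3.14, 3.14, 3.14].

### API

Orientations are given as a 3x3 rotation matrix whose columns are the frame's x, y, z axes.
In Python, from cell import move_ptp, move_l, move_joints, set_gripper, pause, inverse_kinematics, observe, camera, MotionError, finish_job, search_frame, silhouettes, place_of gives the robot as it stands. Calls block until the motion is done:
- move_ptp(position, orientation): joint-space move of the TCP to a pose.
- move_l(position, orientation=None, feed=0.15): straight line of the TCP; orientation=None keeps the orientation; feed is the mean speed in m/s.
- move_joints(angles): joint-space move.
- set_gripper(opening, newtons=None): finger opening in m; newtons is the grip in N (None keeps the last); returns when the fingers have stopped.
- pause(seconds).
- inverse_kinematics(position, orientation): joint angles nearest the present ones, or None.
- observe(): the state.
- camera(name): name is "scene" or "top"; returns a dict with "img" (480x640x3 uint8, red, green, blue), "fx", "fy", "cx", "cy" (pixels), "xyz" and "attitude" of the camera in the world. Camera axes: x right, y up, looking along -z (the intrinsics and any distortion apply to the point x, -y, -z); pixel columns grow to the right and rows downward; lengths in m; the calibration is good to about 2 mm. A picture is of the moment at which its call begins. There is no depth.
A pose or a line that the arm cannot do raises MotionError and nothing moves.
- finish_job(): hands the job in; it is judged then, once.
Trained networks look in the newest picture that a camera, given by its name, has taken for a name from the list of things; names that differ only in an ending like _2 or _b are one class to them, and where a whole thing is asked for, a point or a joint stands for the part that bears it (a point fixed in the world has none). Each returns a list of dicts, best first, with "score" (0 to 1); they miss things now and then, are a little off and sometimes report something else, mostly with a low value. They report only what shows in the picture. A call takes as long as a camera call. They do not tell look-alikes from the thing itself.
- search_frame(name, camera): "rect" ([left, top, right, bottom] in pixels, round what is visible of it).
- silhouettes(name, camera): "mask" (480x640 bool, what is visible of it) and "rect" ([left, top, right, bottom] in pixels, round what is visible of it).
- place_of(name, camera): "uv" ([column, row] in pixels: a listed point, or the origin of a listed thing).
The state is a dict: "time_s": time; "qpos": joint angles; "joint_velocities": joint speeds; "joint_efforts": joint torques, N m; "eef_pos": TCP position; "orientation": TCP orientation; "contact_force": force on the tool from outside, world axes, zero at the start; "ft_torque": the same for the moment, N m; "width": finger opening in m; "finger_force": force on a finger pad.
Only numpy, scipy, OpenCV 4.12 (cv2) and the standard library are available. Lean on these libraries where they do the work, as an engineer would, in place of code of your own. Each camera call takes 0.05 s, during which the arm holds its last target. There are 200 camera calls.

## Working session

There is one attempt and no reset: what is moved stays moved. The work goes in short steps, each a Python script; the robot and the scene stay as the last script left them, time stands still between calls to the robot, and variables do not carry over. Pictures are saved under pics/ and viewed, at most 14 in all, crops included, and the job is handed in when it is done.

```bash
mkdir -p pics; ls; python3 - <<'E'
from cell import *
import cv2,numpy as np
for n in ["top","scene"]:
    c=camera(n); cv2.imwrite(f"pics/{n}0.png",c["img"][:,:,::-1])
    print(n,{k:np.round(v,4).tolist() for k,v in c.items() if k!="img"})
    for o in ["tool_rest","v_tool","small_gouge","large_gouge","fishtail_gouge","stone","stone_box","oil_bottle"]:
        print(o,[(round(d["score"],2),np.round(d["uv"]).tolist()) for d in place_of(o,n)],[(round(d["score"],2),np.round(d["rect"]).tolist()) for d in search_frame(o,n)])
print(observe()["time_s"])
E
```

```text
pics
top {'fx': 551.2919, 'fy': 551.2919, 'cx': 314.7126, 'cy': 233.9919, 'xyz': [0.2951, 0.048, 1.0086], 'attitude': [[0.0928, 0.9693, -0.2277], [-0.9957, 0.0893, -0.0254], [-0.0043, 0.2291, 0.9734]]}
tool_rest [(0.55, [236.0, 268.0])] [(0.7, [419.0, 225.0, 451.0, 328.0]), (0.62, [166.0, 208.0, 311.0, 292.0])]
v_tool [] [(0.63, [370.0, 223.0, 398.0, 323.0])]
small_gouge [(0.71, [526.0, 278.0])] [(0.58, [514.0, 214.0, 534.0, 322.0])]
large_gouge [(0.84, [480.0, 293.0])] [(0.92, [468.0, 231.0, 492.0, 333.0])]
fishtail_gouge [(0.95, [433.0, 289.0]), (0.47, [523.0, 279.0])] [(0.95, [419.0, 224.0, 454.0, 324.0])]
stone [(0.89, [315.0, 144.0]), (0.84, [412.0, 177.0]), (0.81, [220.0, 352.0]), (0.81, [170.0, 144.0]), (0.63, [524.0, 278.0])] [(0.9, [133.0, 123.0, 199.0, 154.0]), (0.76, [381.0, 158.0, 445.0, 193.0])]
stone_box [] [(0.56, [456.0, 160.0, 541.0, 211.0])]
oil_bottle [] [(0.83, [116.0, 216.0, 148.0, 243.0])]
scene {'fx': 585.0929, 'fy': 585.0929, 'cx': 323.817, 'cy': 235.832, 'xyz': [1.2525, 0.0446, 0.7523], 'attitude': [[0.0325, -0.6794, 0.733], [0.9994, 0.0278, -0.0186], [-0.0077, 0.7332, 0.6799]]}
tool_rest [(0.85, [405.0, 236.0])] [(0.94, [332.0, 220.0, 484.0, 282.0])]
v_tool [(0.9, [254.0, 234.0])] [(0.81, [239.0, 205.0, 268.0, 282.0])]
small_gouge [(0.96, [118.0, 249.0])] [(0.69, [92.0, 221.0, 133.0, 301.0])]
large_gouge [(0.74, [166.0, 239.0])] [(0.94, [158.0, 211.0, 172.0, 279.0])]
fishtail_gouge [(0.86, [212.0, 239.0])] [(0.58, [184.0, 211.0, 224.0, 286.0])]
stone [(0.88, [346.0, 354.0]), (0.82, [523.0, 343.0]), (0.71, [222.0, 330.0]), (0.7, [398.0, 187.0])] [(0.96, [181.0, 309.0, 260.0, 342.0]), (0.85, [379.0, 159.0, 417.0, 209.0]), (0.67, [317.0, 313.0, 374.0, 381.0]), (0.57, [485.0, 313.0, 568.0, 353.0])]
stone_box [(0.93, [125.0, 331.0])] [(0.72, [68.0, 307.0, 174.0, 351.0])]
oil_bottle [(0.72, [511.0, 253.0])] [(0.92, [502.0, 212.0, 529.0, 263.0])]
1.7
```

View pics/top0.png

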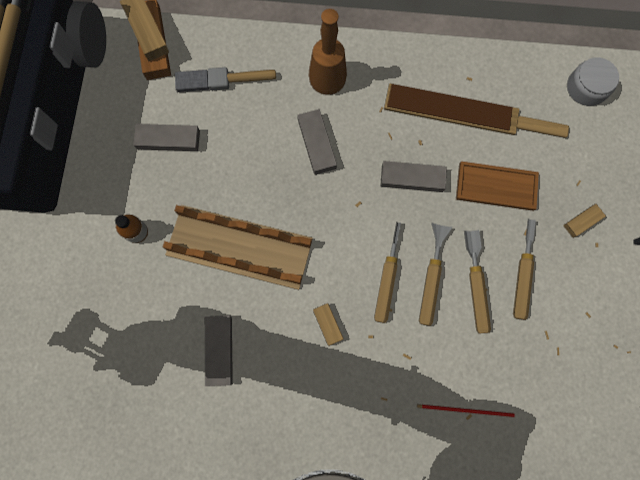

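View pics/scene0.png

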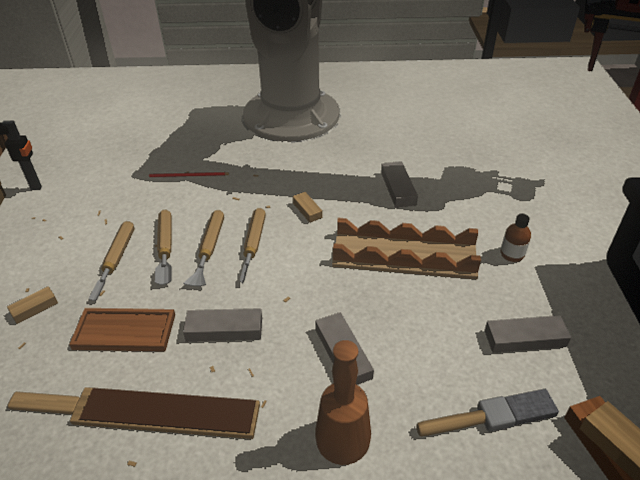

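The pictures show the tools in top view, left to right: V-tool (388,270), fishtail or large (433,275), large or fishtail (480,280), small (526,270). The right-hand stone is at (413,176), the box at (498,186), the rest at (240,247). Next I'll fit models to the silhouettes and zoom in on the blades.

```bash
cat > vis.py <<'E'
import numpy as np,cv2
from cell import *
from scipy.optimize import minimize
def proj(c,P):
    q=(np.atleast_2d(P)-c["xyz"])@np.array(c["attitude"])
    return np.c_[c["cx"]+c["fx"]*q[:,0]/-q[:,2],c["cy"]-c["fy"]*q[:,1]/-q[:,2]]
def back(c,uv,z):
    d=np.array(c["attitude"])@[(uv[0]-c["cx"])/c["fx"],-(uv[1]-c["cy"])/c["fy"],-1]
    return np.array(c["xyz"])+d*(z-c["xyz"][2])/d[2]
def box(x0,x1,y0,y1,z0,z1): return np.array([[x,y,z] for x in(x0,x1) for y in(y0,y1) for z in(z0,z1)])
def tool(w,fish=False):
    a=np.arange(8)*np.pi/4+np.pi/8; r=12/np.cos(np.pi/8)
    h=np.array([[x,r*np.cos(t),12+r*np.sin(t)] for x in(-70,40) for t in a])
    return [h/1e3, box(40,60,-5,5,8,16)/1e3, box(60,118,-w/4,w/4,10,14)/1e3, box(100,118,-w/2,w/2,10,14)/1e3]
def rest():
    P=[box(-6,76,-128,128,0,8)]
    for x in(0,70):
        P.append(box(x-6,x+6,-128,128,0,16))
        for l,L,R,r in [(-128,-128,-112,-90),(-90,-68,-52,-30),(-30,-8,8,30),(30,52,68,90),(90,112,128,128)]:
            P.append(np.array([[xx,y,z] for xx in(x-6,x+6) for y,z in((l,16),(r,16),(L,38),(R,38))]))
    return [p/1e3 for p in P]
MODEL=dict(v_tool=tool(8),small_gouge=tool(14),large_gouge=tool(28),fishtail_gouge=tool(40),tool_rest=rest(),
 stone=[box(-60,60,-22.5,22.5,0,25)/1e3],stone_box=[box(-74,74,-37,37,0,14)/1e3])
def place(parts,p,z=0):
    c,s=np.cos(p[2]),np.sin(p[2]); R=np.array([[c,-s,0],[s,c,0],[0,0,1]])
    return [q@R.T+[p[0],p[1],z] for q in parts]
S=3
def render(c,parts):
    m=np.zeros((480*S,640*S),np.uint8)
    for q in parts:
        h=cv2.convexHull(((proj(c,q)+.5)*S-.5).astype(np.float32))
        cv2.fillConvexPoly(m,np.round(h*16).astype(np.int32),1,shift=4)
    return m
def fit(name,obs,p0,z=0):
    """obs: list of (cam, mask); returns pose x,y,yaw and IoU"""
    M=[(c,cv2.resize(m.astype(np.uint8),None,fx=S,fy=S,interpolation=cv2.INTER_NEAREST)) for c,m in obs]
    def cost(p):
        return -np.mean([(r&m).sum()/max((r|m).sum(),1) for c,m in M for r in [render(c,place(MODEL[name],p,z))]])
    p=np.array(p0,float)
    for s in(.01,.004):
        r=minimize(cost,p,method="Nelder-Mead",options=dict(initial_simplex=[p]+[p+d for d in([s,0,0],[0,s,0],[0,0,8*s])],xatol=1e-4,fatol=1e-4)); p=r.x
    return p,-r.fun
def locate(name,p0,cams,z=0):
    obs=[]
    for n,c in cams.items():
        uv=proj(c,np.mean([q.mean(0) for q in place(MODEL[name],p0,z)],axis=0))[0]
        ds=[(np.hypot(*(np.array([(d["rect"][0]+d["rect"][2])/2,(d["rect"][1]+d["rect"][3])/2])-uv)),d) for d in silhouettes(name,n)]
        ds=[t for t in ds if t[0]<30]
        if ds: obs.append((c,min(ds,key=lambda t:t[0])[1]["mask"]))
    if not obs: return None
    r=[(*np.round(fit(name,o,p0,z)[0],4),round(fit(name,o,p0,z)[1],3)) for o in [obs]+([[o] for o in obs] if len(obs)>1 else [])]
    return [tuple(map(float,t)) for t in r]
E
cat > l1.py <<'E'
from vis import *
cams={n:camera(n) for n in("top","scene")}
t=cams["top"]
a=cv2.resize(t["img"][210:340,360:550],None,fx=4,fy=4,interpolation=cv2.INTER_CUBIC)
cv2.imwrite("pics/crop1.png",a[:,:,::-1])
g=dict(v_tool=((388,283),0),fishtail_gouge=((433,288),0),large_gouge=((480,293),0),small_gouge=((526,278),0),stone=((413,178),np.pi/2),stone_box=((498,187),np.pi/2),tool_rest=((236,265),0))
for k,(uv,w) in g.items():
    p=back(t,uv,.012); print(k,np.round(p,3),locate(k,[p[0],p[1],w],cams))
print("bottle",back(t,(135,233),0)); print("others",[np.round(back(t,u,.03),3).tolist() for u in((220,350),(318,142),(328,325))])
E
python3 l1.py
```

```text
v_tool [ 0.449 -0.067  0.012] [(0.4508, -0.0658, -0.1203, 0.838), (0.45, -0.0648, -0.115, 0.894), (0.4517, -0.0675, -0.1155, 0.891)]
fishtail_gouge [ 0.448 -0.149  0.012] [(0.4519, -0.1462, -0.1189, 0.792), (0.4526, -0.1451, -0.1167, 0.836), (0.4518, -0.1478, -0.1134, 0.805)]
large_gouge [ 0.446 -0.234  0.012] [(0.4454, -0.2314, 0.1421, 0.813), (0.446, -0.2309, 0.1465, 0.867), (0.4434, -0.2335, 0.1565, 0.806)]
small_gouge [ 0.482 -0.316  0.012] [(0.4785, -0.3141, -0.11, 0.85), (0.4785, -0.3128, -0.1075, 0.893), (0.4761, -0.3152, -0.1095, 0.88)]
stone [ 0.654 -0.102  0.012] [(0.6581, -0.1022, 1.5595, 0.936), (0.659, -0.1014, 1.5564, 0.957), (0.656, -0.1032, 1.5649, 0.953)]
stone_box [ 0.651 -0.263  0.012] [(0.6541, -0.264, 1.5158, 0.981)]
tool_rest [0.457 0.212 0.012] [(0.4611, 0.2163, -0.1526, 0.898), (0.4579, 0.2191, -0.175, 0.875), (0.4641, 0.215, -0.1517, 0.933)]
bottle [0.5018768 0.4115294 0.       ]
others [[0.303, 0.218, 0.03], [0.703, 0.084, 0.03], [0.363, 0.035, 0.03]]
```

View pics/crop1.png

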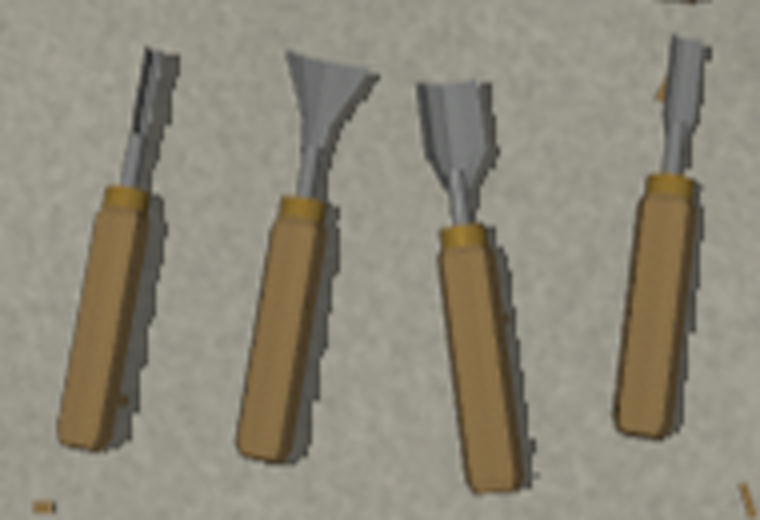

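Identities confirmed: from left to right V-tool, fishtail, large, small. Checking the rest fit with an overlay.

```bash
cat > ov.py <<'E'
from vis import *
import sys
cams={n:camera(n) for n in("top","scene")}
p=[0.4611,0.2163,-.1526]
out=[]
for n,(x,y) in dict(top=(150,195),scene=(320,205)).items():
    c=cams[n]; im=cv2.resize(c["img"],None,fx=S,fy=S,interpolation=cv2.INTER_CUBIC)
    for q,col in((p,(255,0,0)),([.4641,.215,-.1517],(0,0,255))):
        cs,_=cv2.findContours(render(c,place(MODEL["tool_rest"],q)),cv2.RETR_LIST,cv2.CHAIN_APPROX_NONE)
        cv2.drawContours(im,cs,-1,col,1)
    out.append(im[y*S:(y+100)*S,x*S:(x+185)*S])
cv2.imwrite("pics/ov.png",np.vstack(out)[:,:,::-1])
E
python3 ov.py
```

```text
(no output)
```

View pics/ov.png

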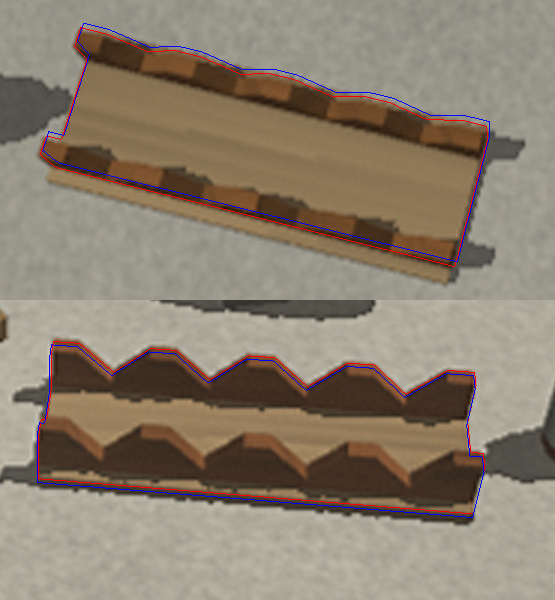

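```bash
python3 - <<'E'
from vis import *
import vis
cams={n:camera(n) for n in("top","scene")}
obs=[(c,max(silhouettes("tool_rest",n),key=lambda d:d["mask"].sum())["mask"]) for n,c in cams.items()]
print([o[1].sum() for o in obs])
for e in(10,13,16):
  MODEL["tool_rest"][0]=box(-e,70+e,-128,128,0,8)/1e3
  for o in(obs,obs[:1],obs[1:]): print(e,fit("tool_rest",o,[.461,.2163,-.15]))
E
```

```text
[np.int64(7508), np.int64(6731)]
10 (array([ 0.4609989 ,  0.21626842, -0.14952796]), np.float64(0.9315917744376553))
10 (array([ 0.45973049,  0.2179703 , -0.15464349]), np.float64(0.9098693437661475))
10 (array([ 0.46119899,  0.21554754, -0.15776849]), np.float64(0.9629155590561518))
13 (array([ 0.45949728,  0.21638478, -0.15536896]), np.float64(0.9623169931005269))
13 (array([ 0.46021987,  0.21855164, -0.16198814]), np.float64(0.9563721726805646))
13 (array([ 0.45920549,  0.21566844, -0.15856809]), np.float64(0.9794787101837923))
16 (array([ 0.45861514,  0.21677006, -0.15713785]), np.float64(0.9642998767963389))
16 (array([ 0.45977044,  0.21852772, -0.16415696]), np.float64(0.9737638456526461))
16 (array([ 0.45720659,  0.21611351, -0.1625853 ]), np.float64(0.974634524155291))
```

```bash
cat > mv.py <<'E'
import numpy as np
from cell import *
REST=(.459,.2168,-.158)
def R(yaw):  # tool down, closing direction across heading "yaw"
    c,s=np.cos(yaw),np.sin(yaw); x=np.array([c,s,0]); z=np.array([0,0,-1.]); 
    return np.c_[x,np.cross(z,x),z]
def best(pos,yaw):
    o=[(abs(q[6]),y) for y in(yaw,yaw+np.pi) for q in [inverse_kinematics(pos,R(y))] if q is not None]
    return min(o)[1]
def notch(ly,lx=.042):
    c,s=np.cos(REST[2]),np.sin(REST[2]); return np.array([REST[0]+c*lx-s*ly,REST[1]+s*lx+c*ly])
def carry(src,ysrc,dst,ydst,opening,zp,zr,grip,relopen,zc=.17):
    a=best([*src,zc],ysrc)-ysrc
    print("flip",round(a,2))
    set_gripper(opening)
    move_ptp([*src,zc],R(ysrc+a)); move_l([*src,zp],feed=.12)
    set_gripper(0,grip); w=observe()["width"]
    move_l([*src,zc],feed=.12); print("width",w,observe()["width"],observe()["contact_force"])
    move_ptp([*dst,zc],R(ydst+a)); print("j",np.round(observe()["qpos"],2))
    move_l([*dst,zr+.03],feed=.15); move_l([*dst,zr],feed=.04)
    print("F",np.round(observe()["contact_force"],1))
    set_gripper(relopen); move_l([*dst,zc],feed=.12); print("t",observe()["time_s"])
def tool(src,yaw,ly): carry(src,yaw,notch(ly),REST[2],.05,.004,.026,25,.038)
E
python3 - <<'E'
from mv import *
print(notch(.09)); tool((.4509,-.0662),-.117,.09)
from vis import *
cams={n:camera(n) for n in("top","scene")}
cv2.imwrite("pics/s1.png",np.hstack([cv2.resize(cams["top"]["img"][180:380,100:350],None,fx=1.6,fy=1.6),cv2.resize(cams["scene"]["img"][190:390,310:560],None,fx=1.6,fy=1.6)])[:,:,::-1])
E
```

```text
[0.51463775 0.29907053]
flip 0.0
width 0.023469174545265675 0.023726488334264658 [ 0.5810234  -0.09478248 -1.98708792]
j [-1.26  0.53  0.87  1.85 -0.48  0.99 -1.91]
F [ 0.6  0.  -1.3]
t 14.7083
```

View pics/s1.png

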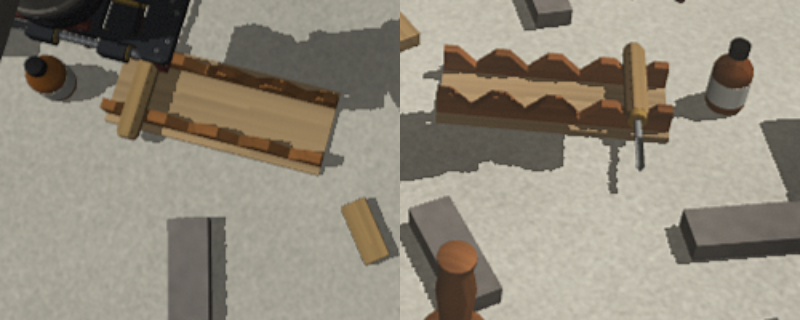

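V-tool sits in the left notch (right one seen from the scene camera at (635,90)), rails under its handle; bottle undisturbed. Now the rest.

```bash
python3 - <<'E'
from mv import *
tool((.4773,-.3140),-.109,.03)
tool((.4447,-.2322),.150,-.03)
tool((.452,-.1465),-.116,-.09)
move_ptp([.55,-.05,.25],R(0)) 
from vis import *
cams={n:camera(n) for n in("top","scene")}
cv2.imwrite("pics/s2.png",np.hstack([cv2.resize(cams["top"]["img"][100:350,100:350],None,fx=1.6,fy=1.6),cv2.resize(cams["scene"]["img"][150:400,310:560],None,fx=1.6,fy=1.6)])[:,:,::-1])
for n,p in dict(stone=[.658,-.102,1.56],stone_box=[.654,-.264,1.52]).items(): print(n,locate(n,p,cams))
E
```

```text
flip 0.0
width 0.023850854415985567 0.02385424989626651 [ 1.20521698 -0.16302605 -1.13658385]
j [-1.39  0.66  1.22  1.94 -0.72  1.07 -1.59]
F [ 1.   0.5 -1.8]
t 26.6417
flip 0.0
width 0.02391561137767249 0.023643827662435748 [ 0.32700211  0.04799639 -1.36040631]
j [-1.32  0.54  1.16  2.01 -0.6   0.99 -1.59]
F [-0.4  0.2 -0.4]
t 37.5417
flip 0.0
width 0.02393266032020215 0.023844749621657953 [ 0.28179564 -0.57429041 -1.21263538]
j [-1.23  0.46  1.13  2.07 -0.52  0.94 -1.56]
F [-1.3  0.5 -0.9]
t 47.475
stone [(0.6566, -0.1035, 1.5638, 0.965)]
stone_box [(0.6559, -0.2638, 1.5325, 0.826), (0.6565, -0.2659, 1.5326, 0.701), (0.6542, -0.2637, 1.5159, 0.969)]
```

View pics/s2.png

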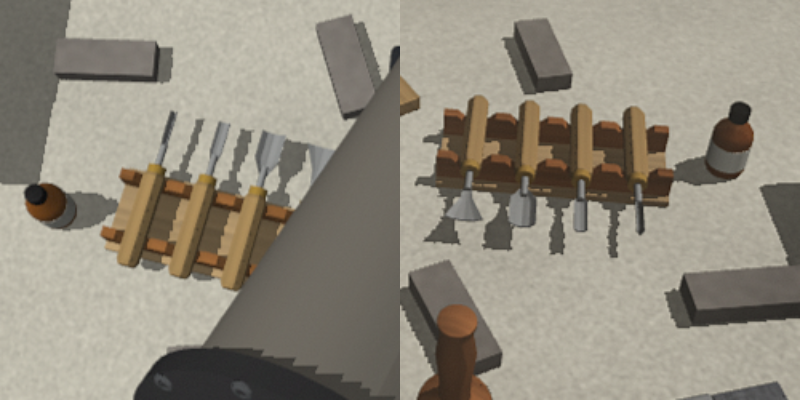

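All four tools lie right in the rest. Now the stone.

```bash
python3 - <<'E'
from mv import *
carry((.658,-.1022),1.56,(.655,-.263),1.516,.068,.010,.0185,40,.056,zc=.12)
move_ptp([.35,-.35,.3],R(-.8))
from vis import *
cams={n:camera(n) for n in("top","scene")}
cv2.imwrite("pics/s3.png",np.vstack([cams["top"]["img"][90:310,100:580],cams["scene"]["img"][190:400,60:540]])[:,:,::-1])
print("stone",locate("stone",[.655,-.263,1.516],cams,.008)); print(observe()["time_s"],observe()["contact_force"])
E
```

```text
flip 0.0
width 0.04473409324699556 0.04450544628495376 [-0.10046341 -1.17271325 -2.66360176]
j [-0.03  0.68  0.5   1.59 -0.37  0.98  0.53]
F [-1.2  0.3 -1.5]
t 56.85
stone [(0.6561, -0.2624, 1.5147, 0.933), (0.6569, -0.261, 1.5147, 0.962), (0.6541, -0.264, 1.5035, 0.952)]
58.675 [ 0.13145336 -0.2523133  -0.34164166]
```

View pics/s3.png

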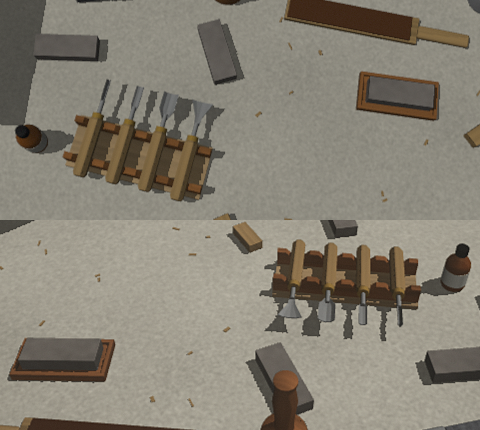

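The stone lies flat inside the box (top crop 400,94), the four tools are in order in the rest (top crop 70–215, 80–200), and the bottle is still standing in place.

```bash
python3 -c "
from cell import *
print(finish_job())"
```

```text
the job is handed in; nothing more can be done
None
```

The job is done and handed in at about 59 s: the V-tool, small gouge, large gouge and fishtail gouge lie left to right in the rest with handles towards the robot, the stone lies flat in its box, and the oil bottle still stands where it was.

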